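# Thread the crispbreads on the bread rod and hang them in the stand

## Task

The three little crispbreads with a hole in the middle have cooled in the sloping wire rack. Take the bread rod from its forked stand, push it tip first through the holes of all three breads, lift them out of the rack together on the rod, and lay the rod back in the two forks of its stand as it was, so that the breads hang on it between the forks. They are brittle: do not ram them or let one fall on the worktop, and leave the mug, the jam jar and the fish tin alone.

Things in the scene. Friction and masses are not known exactly. Their poses are not given: they have to be found in the camera images.
- rod: Wooden bread rod, 205 mm, 50 g. Origin on its axis, at the middle of the grip zone of the handle; x runs along the axis to the tip, z up. Square cork handle 18 x 18 mm, x = -35 to 28 mm; round neck 10 mm thick, x = 28 to 52; dark stop collar 34 mm across, x = 52 to 58; round rod 10 mm thick, x = 58 to 170, last 11 mm tapered. Starts level in the stand, handle to the robot's left, axis 105 mm high.
- rod_neck (a point): Point on the rod's axis in the middle of the neck, x = 40 mm in the rod's frame; it rests in the handle fork.
- rod_tip (a point): The tip of the rod, x = 170 mm in the rod's frame.
- bread_low: The lowest, nearest the robot's left, of three equal crispbreads: brown rigid disc, 104 mm across, 7 mm thick, round centre hole of 26 mm, about 22 g. Origin: centre of the hole at mid-thickness; z is the hole's axis, pointing up the slope of the rack, the way the rod goes in (about 34 degrees above level as it stands). Hole centre starts about 139 mm high.
- bread_mid: The middle crispbread, the same, 24 mm farther up along the hole axis (centre about 151 mm high).
- bread_high: The highest crispbread, the same, another 24 mm farther up (centre about 163 mm high).
- rack: Sloping steel wire rack, fixed. Origin on the worktop under the middle bread's centre (1 mm off); x points level up-slope (to the robot's right), z up. Two rails 50 mm apart rise at 30 degrees along x; wire hoops, 28 mm high, stand square on them every 12 mm, a bread on edge in every second slot. The hoops end 17 mm below the hole centres, measured square to the rails.
- hole_line (a point): Centre of the middle hole of the rack's row, 151 mm high. The three holes lie in one line through it that rises at 30 degrees: direction (0.866, 0, 0.5) in the rack's frame, free at both ends. A bread leaves its slot square to the rails, direction (-0.5, 0, 0.866), and is free after about 35 mm.
- stand: Wooden stand, fixed: plank 165 x 85 x 15 mm with two forked round posts 113 mm apart. Origin under the plank's middle, midway between the posts; x points from the handle fork to the tip fork, z up. Each fork is a V of two 8 mm round arms at 90 degrees, about 26 mm wide inside at the top; arm ends 9 mm above the resting rod's axis. Breads hanging on the level rod reach 60 mm below its axis.
- handle_fork (a point): Where the rod's axis lies in the fork at the handle end (x = -56.5 mm, z = 105 mm in the stand's frame). The 24 mm neck fits round the 8 mm thick fork, between handle and collar.
- tip_fork (a point): Where the rod's axis lies in the fork at the tip end (x = 56.5 mm, z = 105 mm in the stand's frame).
- mug: Orange mug, 81 mm across, 101 mm high, a bystander. Origin: centre of its underside.
- jam_jar: Jam jar with a yellow lid, 66 mm across, 100 mm high, a bystander. Origin: centre of its underside.
- fish_tin: Low green tin, 86 mm across, 40 mm high, a bystander. Origin: centre of its underside.
Not all that is in view belongs to the job. Leave any green or turquoise look-alike of the bread_high alone.

How it is judged:
By the outcome, as a careful person would: the job done as asked, in the order asked, and still so for the second after the job is handed in, with the robot touching nothing.
It also fails if it takes over 67 s, if anything falls off the work surface, if the arm or the gripper's body presses on something with over 40 N, if the wrist force passes 120 N, or if a joint passes its speed limit or range.

## Robot

A 7-joint arm with a two-finger parallel gripper is mounted at the origin on a cart in front of the work surface, level with it; the furniture and walls round the work are solid. World frame = base frame: x ahead of the robot, y to its left, z up, the work surface at z = 0. Lengths are in m, angles in rad, forces in N, time in s.
With the tool pointing down it reaches from about 0.425 to 0.925 m from the base axis. Payload 6.8 kg.
Tool frame: the origin (TCP) lies at the very end of the fingers, on their centre line; the grasp point (between the pads) lies 19 mm behind it; z points along the fingers, y is the line along which they close (so a half turn about z gives the same grasp; the last joint's range is limited). The gripper opens to 85 mm and grips with 20 to 120 N. Pads are 22 mm wide; open, the fingers measure 114 mm over their backs; the gripper's body (76 mm by 85 mm) begins 54 mm behind the grasp point. The pads swing forward as they close: fully open they stand 13 mm farther back than shut.
Start: joints at [1.124, 0.477, 0.022, 1.555, -0.011, 1.109, -0.083], TCP at [0.224, -0.637, 0.231] pointing down, gripper open.
Joint ranges: [-2.96, 2.96], [-0.34, 2.1], [-1.41, 1.46], [0.24, 2.44], [-1.37, 4.51], [0.17, 1.92], [-2.96, 2.96]. Speed limits (rad/s): [2.39, 2.39, 3.14, 3.14, 3.14, 3.14, 3.14].

## Interface

Orientations are given as a unit quaternion [w, x, y, z].
In Python, from station import get_obs, read_camera, hand_in gives the robot as it stands.
- The arm moves only by the tool arm_command, never from a script. Its argument "commands" is one flat list of numbers, 7 for each row, row after row: the shift along the tool's x, y, z in m, then the turn, a rotation vector about the tool's x, y, z in degrees, then the opening, from 0 (shut) to 1 (fully open). In form: [tx, ty, tz, rx, ry, rz, fingers, tx, ty, tz, rx, ry, rz, fingers, ...]. A call has 1 to 8 rows; each row is the pose to reach, as a shift and turn from the pose commanded when the call began, along the tool's axes at that moment; what a row does not reach only later rows make up. A row lasts 1/10 s, in which the tool goes at most 50 mm and 8.59 degrees, less where a joint would pass 70% of its speed; a pose out of reach is approached as far as the arm can. A call with a gripper value outside its range is refused whole. The fingers move at their own pace and stop on an object; "force" is the grip in N (left out, the last holds). Time passes only in rows, so rows that repeat a pose let the fingers close. It gives the time, the measured TCP pose, the force, the opening and the grip force at its end, in the units of the state.
- get_obs(): the state, without advancing time (a new reading comes with each control period).
- read_camera(name): name is "scene" or "side" or "wrist"; returns a dict with "img" (480x640x3 uint8, red, green, blue), "camera_matrix" (3x3 intrinsics, pixels), "pose" (4x4, takes a point from camera to world coordinates). Camera axes: x right, y down, z forward; pixel columns grow to the right and rows downward; lengths in m; the calibration is good to about 2 mm. A picture is of the moment at which its call begins. There is no depth.
- hand_in(): hands the job in; it is judged then, once.
The state is a dict: "t": time; "q": joint angles; "joint_vel": joint speeds; "joint_torque": joint torques, N m; "eef_pos": TCP position; "tool_rot": TCP orientation; "contact_force": force on the tool from outside, world axes, zero at the start; "torque": the same for the moment, N m; "gripper_width": opening from 0.0 (shut) to 1.0 (fully open); "grasp_force": force on a finger pad.
Only numpy, scipy, OpenCV 4.12 (cv2) and the standard library are available. Lean on these libraries where they do the work, as an engineer would, in place of code of your own. Each camera call takes 0.05 s, during which the arm holds its last target. There are 200 camera calls.

## Working session

There is one attempt and no reset: what is moved stays moved. The work goes in short steps, Python scripts to look and compute and a tool call to move; the robot and the scene stay as the last step left them, time stands still between calls to the robot, and variables do not carry over. Pictures are saved under pics/ and viewed, at most 10 in all, crops included, and the job is handed in when it is done.

Besides the shell and the picture viewer there is one more tool, called by a JSON object that holds its "method" and its "body", one argument or row to a line. arm_command: Moves the arm, as the interface text tells. Its arguments: {"type":"object","properties":{"commands":{"type":"array","items":{"type":"number"}},"force":{"type":"number"}},"required":["commands"]}

```bash
ls; mkdir -p pics; python3 - <<'E'
from station import *
import cv2,numpy as np
o=get_obs();print({k:np.round(v,3).tolist() for k,v in o.items()})
for n in("scene","side"):
    r=read_camera(n);cv2.imwrite(f"pics/{n}0.png",r["img"][:,:,::-1]);np.savez(f"pics/{n}0.npz",**r)
    print(n,r["camera_matrix"].round(1).tolist(),r["pose"].round(3).tolist())
E
```

```text
pics
{'t': 0.0, 'q': [1.124, 0.478, 0.022, 1.556, -0.011, 1.109, -0.083], 'joint_vel': [0.0, -0.001, 0.001, 0.0, -0.0, -0.0, -0.0], 'joint_torque': [0.0, -59.645, 1.608, -28.119, 0.012, 0.009, -0.0], 'eef_pos': [0.224, -0.636, 0.23], 'tool_rot': [-0.001, 0.986, 0.169, -0.0], 'contact_force': [-0.16, -0.201, 0.056], 'torque': [0.005, -0.01, 0.012], 'grasp_force': 0.0, 'gripper_width': 0.998}
scene [[472.4, 0.0, 322.0], [0.0, 472.4, 241.5], [0.0, 0.0, 1.0]] [[-0.778, -0.475, 0.411, 0.001], [-0.628, 0.569, -0.531, 0.644], [0.018, -0.671, -0.741, 1.113], [0.0, 0.0, 0.0, 1.0]]
side [[453.5, 0.0, 318.6], [0.0, 453.5, 238.3], [0.0, 0.0, 1.0]] [[-0.865, -0.383, 0.324, 0.219], [-0.501, 0.676, -0.54, 0.497], [-0.012, -0.63, -0.777, 0.894], [0.0, 0.0, 0.0, 1.0]]
```

View pics/scene0.png

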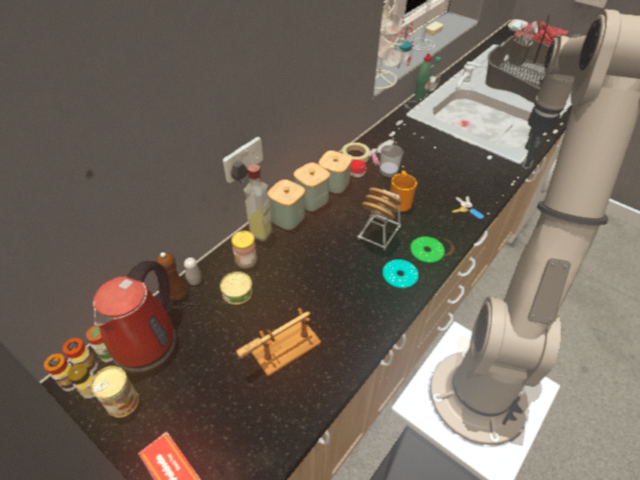

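View pics/side0.png

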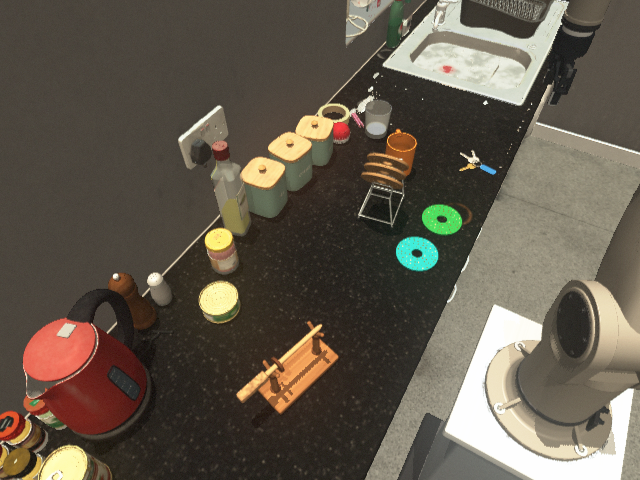

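Scene view: the stand with the rod is at (280,342), the rack with three brown breads at (382,215), and the turquoise (400,273) and green (428,250) look-alike discs lie flat on the worktop. The mug is at (403,190), the jar at (244,250) and the tin at (237,288). The side view shows the same: stand (297,370), rack (383,190). The brown upright discs in the rack are the ones meant. I'll confirm that in one enlarged crop.

```bash
python3 - <<'E'
import cv2,numpy as np
a=cv2.imread("pics/scene0.png");b=cv2.imread("pics/side0.png")
def c(i,x,y,w,h):return cv2.resize(i[y:y+h,x:x+w],(400,300),interpolation=cv2.INTER_CUBIC)
m=np.vstack([np.hstack([c(a,230,300,100,75),c(b,230,315,120,90)]),np.hstack([c(a,340,175,100,75),c(b,340,140,120,90)])])
cv2.imwrite("pics/crop1.png",m)
E
```

```text
(no output)
```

View pics/crop1.png

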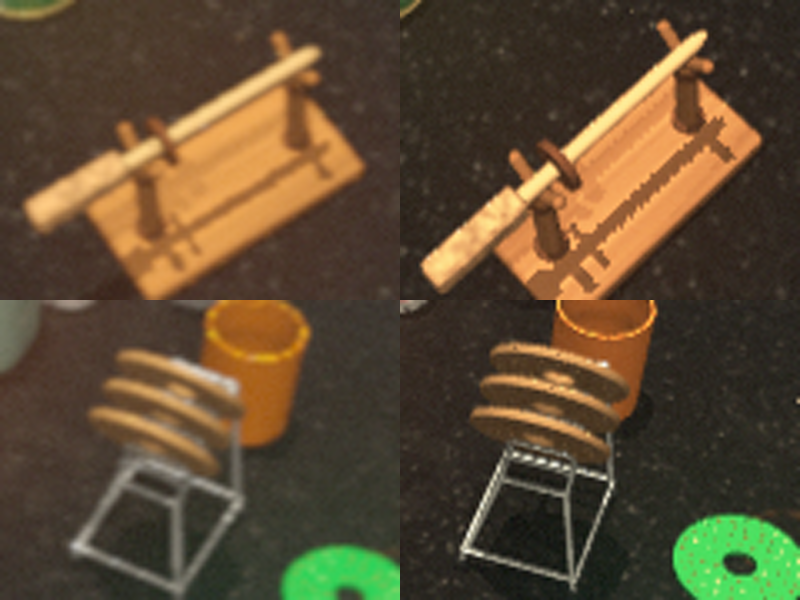

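The crop confirms it: three brown discs stand in the rack slots and the flat green disc is separate. Next I triangulate the key points.

```bash
cat > h.py <<'E'
import numpy as np, cv2
from scipy.spatial.transform import Rotation as R
def ray(r,p):
    d=r["pose"][:3,:3]@np.linalg.solve(r["camera_matrix"],[p[0],p[1],1]);return r["pose"][:3,3],d/np.linalg.norm(d)
def onz(r,p,z):
    o,d=ray(r,p);return o+d*(z-o[2])/d[2]
def tri(r1,p1,r2,p2):
    A=np.zeros((3,3));b=np.zeros(3);L=[]
    for r,p in((r1,p1),(r2,p2)):
        o,d=ray(r,p);M=np.eye(3)-np.outer(d,d);A+=M;b+=M@o;L.append((o,d))
    X=np.linalg.solve(A,b);return X,max(np.linalg.norm(np.cross(X-o,d)) for o,d in L)
def rot(o): return R.from_quat(np.r_[o["tool_rot"][1:],o["tool_rot"][0]])
def move(o,pos,Rt):
    "shift/turn in the tool frame from current pose to the target"
    R0=rot(o);return (R0.inv().apply(pos-o["eef_pos"])*1000).round(1),np.degrees((R0.inv()*Rt).as_rotvec()).round(2)
def load(n): return dict(np.load(f"pics/{n}.npz"))
E
python3 - <<'E'
from h import *
s=load("scene0");d=load("side0")
S=lambda x,y,ox,oy:(ox+x/4-.375,oy+y/4-.375)
D=lambda x,y,ox,oy:(ox+x*.3-.35,oy+y*.3-.35)
P={"tip":((318,50),(304,34)),"hend":((38,217),(30,277)),"collar":((161,139),(158,163))}
for k,(a,b) in P.items():
    a=S(*a,230,300);b=D(*b,230,315)
    print(k,*[v.round(4) for v in (tri(s,a,d,b)[0],onz(s,a,.105),onz(d,b,.105))])
P={"low":((153,141),(142,138),.139),"mid":((165,111),(150,108),.151),"high":((178,90),(160,79),.163),
"f1":((77,248),(66,252),.004),"f2":((180,287),(174,280),.004),"f3":((237,199),(210,186),.004)}
for k,(a,b,z) in P.items():
    a=S(*a,340,175);b=D(*b,340,140)
    print(k,*[v.round(4) for v in (tri(s,a,d,b)[0],onz(s,a,z),onz(d,b,z))])
for k,p,z in(("mug",(404,180),.101),("jar",(243,239),.1),("tin",(236,284),.04),("turq",(400,273),.005),("green",(428,250),.005)):print(k,onz(s,p,z).round(3))
E
```

```text
tip [0.4387 0.1258 0.0923] [0.4331 0.1309 0.105 ] [0.4354 0.133  0.105 ]
hend [0.4935 0.3226 0.09  ] [0.4852 0.326  0.105 ] [0.4894 0.3273 0.105 ]
collar [0.4662 0.2407 0.1034] [0.4654 0.2413 0.105 ] [0.4657 0.2413 0.105 ]
low [ 0.4869 -0.2475  0.1486] [ 0.4929 -0.2586  0.139 ] [ 0.4894 -0.2549  0.139 ]
mid [ 0.4909 -0.2663  0.1615] [ 0.4981 -0.2798  0.151 ] [ 0.4932 -0.2737  0.151 ]
high [ 0.4931 -0.2856  0.1701] [ 0.4973 -0.2935  0.163 ] [ 0.4954 -0.2924  0.163 ]
f1 [ 0.5278 -0.2252  0.0252] [ 0.5381 -0.2423  0.004 ] [ 0.5353 -0.2427  0.004 ]
f2 [ 0.4475 -0.2526  0.0118] [ 0.4512 -0.2605  0.004 ] [ 0.4492 -0.2578  0.004 ]
f3 [ 0.4644 -0.3607  0.0122] [ 0.4692 -0.3714  0.004 ] [ 0.4656 -0.3653  0.004 ]
mug [ 0.526 -0.466  0.101]
jar [0.744 0.057 0.1  ]
tin [0.681 0.157 0.04 ]
turq [ 0.356 -0.2    0.005]
green [ 0.338 -0.334  0.005]
```

```bash
python3 - <<'E'
from h import *
from station import *
o=get_obs();r=read_camera("wrist");T=np.eye(4);T[:3,:3]=rot(o).as_matrix();T[:3,3]=o["eef_pos"]
print(r["camera_matrix"].round(1).tolist(),(np.linalg.inv(T)@r["pose"]).round(3).tolist())
# via A: above rack low side; B: above stand
def Rt(yaw):  # tool x at yaw, z down
    x=np.array([np.cos(np.radians(yaw)),np.sin(np.radians(yaw)),0]);z=np.array([0,0,-1.]);return R.from_matrix(np.c_[x,np.cross(z,x),z])
print(move(o,np.array([.47,-.18,.36]),Rt(75)))
print(move(o,np.array([.47,-.40,.36]),Rt(45)))
E
```

```text
[[420.0, 0.0, 322.0], [0.0, 420.0, 240.6], [0.0, 0.0, 1.0]] [[0.0, -0.949, -0.315, 0.081], [1.0, 0.0, 0.0, 0.0], [0.0, -0.315, 0.949, -0.143], [0.0, 0.0, 0.0, 1.0]]
(array([ 383.5, -348.7, -129. ]), array([-9.000e-02, -4.000e-02, -5.559e+01]))
(array([ 310.3, -141.2, -129.4]), array([-9.000e-02, -1.000e-02, -2.559e+01]))
```

{"method": "arm_command", "body": {
  "commands": [0.03,-0.02,-0.03,0,0,-6,1,0.065,-0.05,-0.06,0,0,-12,1,0.1,-0.085,-0.09,0,0,-19,1,0.14,-0.12,-0.115,0,0,-26,1,0.18,-0.155,-0.129,0,0,-33,1,0.22,-0.19,-0.129,0,0,-40,1,0.255,-0.225,-0.129,0,0,-48,1,0.29,-0.26,-0.129,0,0,-55.6,1]
}}

```text
t: 0.95
eef_pos: [0.4001, -0.3177, 0.3603]
tool_rot: [0.0, 0.792, 0.611, 0.0]
contact_force: [0.8, -0.2, 0.2]
gripper_width: 1.005
grasp_force: 0.0
```

```bash
python3 - <<'E'
from h import *
from station import *
o=get_obs();print(o["eef_pos"],o["q"],np.degrees(rot(o).as_matrix()[:2,0]))
def Rt(yaw):
    x=np.array([np.cos(np.radians(yaw)),np.sin(np.radians(yaw)),0]);z=np.array([0,0,-1.]);return R.from_matrix(np.c_[x,np.cross(z,x),z])
print(move(o,np.array([.48,-.2,.36]),Rt(90)))
E
```

```text
[ 0.40005874 -0.31768429  0.3602893 ] [ 0.82805957  0.11990959 -0.30723579  1.74979955  0.03812838  1.27689193
  0.25576282] [14.51410301 55.42694609]
(array([134.1,  47.5,   0.3]), array([  0.03,   0.03, -14.67]))
```

{"method": "arm_command", "body": {
  "commands": [0.03,0.01,0,0,0,-3,1,0.065,0.022,0,0,0,-7,1,0.1,0.035,0,0,0,-11,1,0.134,0.047,0,0,0,-14.7,1,0.134,0.047,0,0,0,-14.7,1,0.134,0.047,0,0,0,-14.7,1]
}}

```text
t: 1.55
eef_pos: [0.4796, -0.2017, 0.3596]
tool_rot: [-0.0, 0.708, 0.706, -0.0]
contact_force: [-0.6, -0.1, 0.2]
gripper_width: 0.999
grasp_force: 0.0
```

```bash
python3 - <<'E'
from h import *
from station import *
o=get_obs();print(o["eef_pos"],o["joint_vel"].round(3) if hasattr(o["joint_vel"],'round') else o["joint_vel"])
r=read_camera("wrist");cv2.imwrite("pics/w1.png",r["img"][:,:,::-1]);np.savez("pics/w1.npz",**r)
E
```

```text
[ 0.47956982 -0.20167283  0.35964755] [ 0.026 -0.004  0.042  0.005  0.005  0.     0.001]
```

View pics/w1.png

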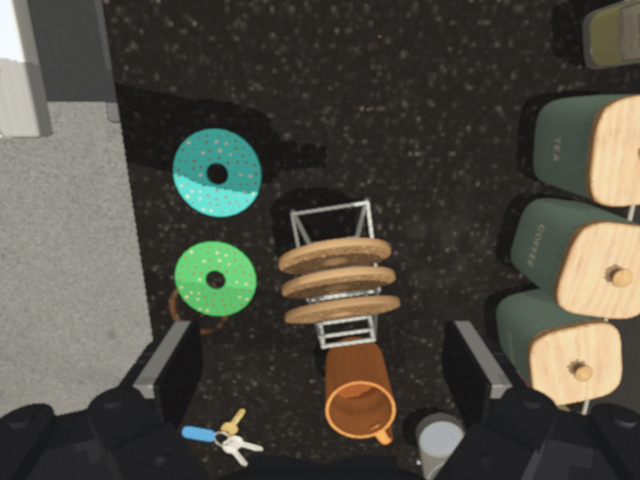

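The wrist view shows the three breads nearly edge-on, at about (335,256), (338,281) and (342,309). The rack base runs from (330,205) down to (350,345), with the mug beyond it at (360,400).

```bash
python3 - <<'E'
from h import *
for n,box in(("w1",(270,225,410,330)),("scene0",(355,183,402,232)),("side0",(355,140,406,185))):
    r=load(n);hsv=cv2.cvtColor(r["img"],cv2.COLOR_RGB2HSV)
    print(n)
    m=cv2.inRange(hsv,(6,60,60),(22,200,255));k=np.zeros_like(m);x0,y0,x1,y1=box;k[y0:y1,x0:x1]=m[y0:y1,x0:x1]
    for c in sorted(cv2.findContours(k,cv2.RETR_EXTERNAL,cv2.CHAIN_APPROX_NONE)[0],key=cv2.contourArea)[-4:]:
        if cv2.contourArea(c)<60: continue
        e=cv2.fitEllipse(c);mr=cv2.minAreaRect(c)
        print(cv2.contourArea(c),np.round(e[0],1),np.round(e[1],1),round(e[2],1),"rect",np.round(mr[0],1),np.round(mr[1],1), [onz(r,mr[0],z).round(4)[:2].tolist() for z in(.139,.151,.163)])
r=load("w1")
for p in((293,211),(369,203),(323,346),(377,341)): print(p,onz(r,p,.004).round(4),onz(r,p,.07).round(4))
E
```

```text
w1
2050.5 [341.4 308.6] [ 20.6 137. ] 82.0 rect [341.8 308.4] [ 21.2 117.7] [[0.4987, -0.3106], [0.4981, -0.3043], [0.4975, -0.2981]]
5480.0 [335.2 266.9] [ 60.  120.5] 82.0 rect [335.6 265.7] [ 56.1 116.4] [[0.4924, -0.2663], [0.492, -0.2615], [0.4916, -0.2567]]
scene0
1497.0 [374.4 203.6] [46.4 52.6] 54.7 rect [378. 207.] [48. 46.] [[0.4996, -0.269], [0.4934, -0.2578], [0.4873, -0.2465]]
side0
1446.5 [387.  164.3] [40.  51.4] 46.7 rect [382.5 162. ] [44. 45.] [[0.5176, -0.3166], [0.5129, -0.3037], [0.5081, -0.2908]]
(293, 211) [ 0.4444 -0.2482  0.004 ] [ 0.4491 -0.2314  0.07  ]
(369, 203) [ 0.537  -0.2385  0.004 ] [ 0.5295 -0.2229  0.07  ]
(323, 346) [ 0.4806 -0.4381  0.004 ] [ 0.4806 -0.3961  0.07  ]
(377, 341) [ 0.5541 -0.4305  0.004 ] [ 0.5443 -0.3895  0.07  ]
```

```bash
python3 - <<'E'
from h import *
r=load("w1")
P=np.array([onz(r,p,z) for p,z in(((335,255.5),.139),((339.3,281),.151),((341.8,308.4),.163))]);print(P.round(4))
s=load("scene0");d=load("side0")
# holes in scene/side at known heights (from crop), and rack yaw from hole row + feet
H=np.array([[.4929,-.2586],[.4981,-.2798],[.4973,-.2935]]),np.array([[.4894,-.2549],[.4932,-.2737],[.4954,-.2924]])
for q in(P[:,:2],*H):
    v=q[2]-q[0];print(q.mean(0).round(4),np.degrees(np.arctan2(v[1],v[0])))
E=np.array([[.4444,-.2482],[.537,-.2385]]);v=E[1]-E[0];print("low foot bar",E.mean(0),np.degrees(np.arctan2(v[1],v[0]))-90)
from station import *
o=get_obs()
def Rt(yaw):
    x=np.array([np.cos(np.radians(yaw)),np.sin(np.radians(yaw)),0]);z=np.array([0,0,-1.]);return R.from_matrix(np.c_[x,np.cross(z,x),z])
print(move(o,np.array([.46,.20,.32]),Rt(75)))
E
```

```text
[[ 0.4918 -0.2562  0.139 ]
 [ 0.4955 -0.2765  0.151 ]
 [ 0.4975 -0.2981  0.163 ]]
[ 0.495  -0.2769] -82.25388468276299
[ 0.4961 -0.2773] -82.81437459805682
[ 0.4927 -0.2737] -80.90972307917767
low foot bar [ 0.4907  -0.24335] -84.01998335955153
(array([402.7, -21.4,  39.6]), array([-0.04,  0.02, 14.66]))
```

{"method": "arm_command", "body": {
  "commands": [0.04,0,0,0,0,2,1,0.09,0,0,0,0,4,1,0.14,-0.005,0,0,0,6,1,0.19,-0.01,0,0,0,8,1,0.24,-0.01,0,0,0,10,1,0.29,-0.01,0,0,0,12,1,0.34,-0.015,0,0,0,14.7,1,0.385,-0.018,0,0,0,14.7,1]
}}

```text
t: 2.4
eef_pos: [0.4633, 0.1832, 0.3601]
tool_rot: [0.0, 0.795, 0.607, 0.0]
contact_force: [1.2, -0.4, -0.3]
gripper_width: 1.0
grasp_force: 0.0
```

{"method": "arm_command", "body": {
  "commands": [0.04,0,0.02,0,0,0,1,0.04,0,0.02,0,0,0,1,0.04,0,0.02,0,0,0,1,0.04,0,0.02,0,0,0,1]
}}

```text
t: 2.8
eef_pos: [0.4745, 0.2193, 0.34]
tool_rot: [0.0, 0.794, 0.607, -0.0]
contact_force: [0.1, -0.7, 0.9]
gripper_width: 1.001
grasp_force: 0.0
```

```bash
python3 - <<'E'
from h import *
from station import *
o=get_obs();print(o["t"],o["eef_pos"])
r=read_camera("wrist");cv2.imwrite("pics/w2.png",r["img"][:,:,::-1]);np.savez("pics/w2.npz",**r)
E
```

```text
2.8 [0.47453813 0.21933234 0.33998862]
```

View pics/w2.png

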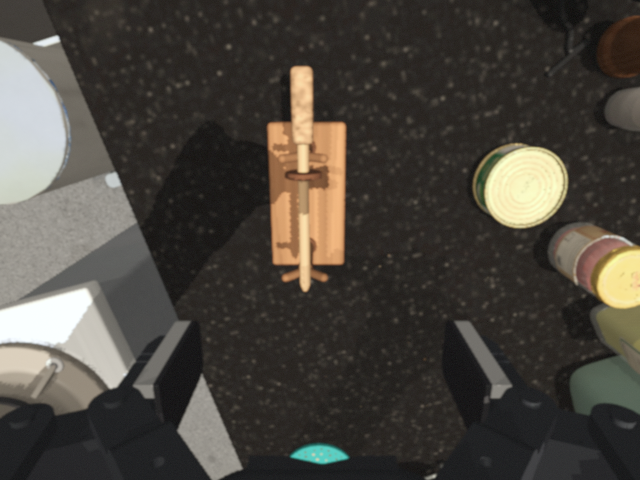

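The wrist view shows the rod almost upright in the image: handle end at (302,67), handle/neck edge at (303,143), collar at (304,176), tip at (305,290). The tin at (522,185) and the jar at (610,270) are well clear.

```bash
python3 - <<'E'
from h import *
from station import *
r=load("w2");hsv=cv2.cvtColor(r["img"],cv2.COLOR_RGB2HSV)
m=cv2.inRange(hsv,(8,40,120),(25,160,255))
for y in(80,100,120,135,275,282):
    xs=np.where(m[y,280:330])[0]+280;print(y,xs.min(),xs.max(),len(xs))
A=onz(r,(302,67),.112);B=onz(r,(303,143),.114);T=onz(r,(305,290),.105);C=onz(r,(303.7,176),.11)
v=(T-C)[:2];v=(T-A)[:2]/np.linalg.norm((T-A)[:2]);print(A,B,C,T,"len",np.linalg.norm((T-A)[:2]),"yaw",np.degrees(np.arctan2(v[1],v[0])))
for n,P,x in(("A",A,-.035),("B",B,.028),("C",C,.055),("T",T,.17)): print(n,(P[:2]-x*v).round(4))
E
```

```text
80 291 312 22
100 291 312 22
120 292 312 21
135 280 329 50
275 283 326 44
282 299 310 12
[0.48743586 0.32693178 0.112     ] [0.47160518 0.26837931 0.114     ] [0.46402694 0.24026395 0.11      ] [0.43382255 0.13065336 0.105     ] len 0.20346893134759664 yaw -105.27761889953241
A [0.4782 0.2932]
B [0.479  0.2954]
C [0.4785 0.2933]
T [0.4786 0.2946]
```

```bash
cat >> h.py <<'E'
def Rt(yaw,tilt=0):
    "tool x opposite to the rod direction; rod at yaw, tip up by tilt"
    c,s=np.cos(np.radians(yaw)),np.sin(np.radians(yaw));ct,st=np.cos(np.radians(tilt)),np.sin(np.radians(tilt))
    d=np.array([c*ct,s*ct,st]);z=np.array([c*st,s*st,-ct]);return R.from_matrix(np.c_[-d,np.cross(z,-d),z])
ROD=np.array([.4785,.294,.105]);RY=-105.3
MID=np.array([.495,-.2765,.151]);KY=-82.5
def tcp(org,Rm): return org+.019*Rm.as_matrix()[:,2]
E
python3 - <<'E'
from h import *
from station import *
o=get_obs();print(move(o,np.array([.4785,.294,.15]),Rt(RY)),move(o,np.array([.4785,.294,.086]),Rt(RY)))
E
```

```text
(array([ 73.2, -15.9, 190.2]), array([0.05, 0.04, 0.1 ])) (array([ 73.3, -16. , 254.2]), array([0.05, 0.04, 0.1 ]))
```

{"method": "arm_command", "body": {
  "commands": [0.02,-0.005,0.035,0,0,0,1,0.05,-0.01,0.075,0,0,0,1,0.073,-0.016,0.115,0,0,0,1,0.073,-0.016,0.155,0,0,0,1,0.073,-0.016,0.19,0,0,0,1,0.073,-0.016,0.21,0,0,0,1,0.073,-0.016,0.23,0,0,0,1,0.073,-0.016,0.244,0,0,0,1]
}}

```text
t: 3.65
eef_pos: [0.478, 0.2941, 0.095]
tool_rot: [0.001, 0.794, 0.608, -0.0]
contact_force: [0.2, -0.4, 0.3]
gripper_width: 1.0
grasp_force: 0.0
```

{"method": "arm_command", "body": {
  "commands": [0,0,0.01,0,0,0,1,0,0,0.01,0,0,0,0.5,0,0,0.01,0,0,0,0.3,0,0,0.01,0,0,0,0.1,0,0,0.01,0,0,0,0.1,0,0,0.01,0,0,0,0.1,0,0,0.01,0,0,0,0.1,0,0,0.01,0,0,0,0.1],
  "force": 50
}}

```text
t: 4.45
eef_pos: [0.4776, 0.2963, 0.0864]
tool_rot: [0.0, 0.793, 0.609, 0.0]
contact_force: [-0.5, -0.6, 2.6]
gripper_width: 0.202
grasp_force: 53.8
```

```bash
python3 - <<'E'
from h import *
from station import *
o=get_obs();print(o["t"],o["eef_pos"],o["gripper_width"],o["grasp_force"],o["contact_force"],o["q"])
r=read_camera("wrist");np.savez("pics/w3.npz",**r)
s=read_camera("side");np.savez("pics/s3.npz",**s)
cv2.imwrite("pics/w3.png",np.hstack([cv2.resize(r["img"],(400,300)),cv2.resize(s["img"][240:420,180:420],(400,300))])[:,:,::-1])
print(move(o,o["eef_pos"]+[0,0,.08],Rt(RY)))
E
```

```text
4.45 [0.47762269 0.29629173 0.08635965] 0.2015493581003119 53.823559284210205 [-0.50827378 -0.61590513  2.57268795] [-0.15369645  0.56387904 -0.66614267  1.9136339   0.46801464  0.82250057
 -1.33268231]
(array([  0. ,   0.1, -80. ]), array([ 0.04, -0.03,  0.31]))
```

View pics/w3.png

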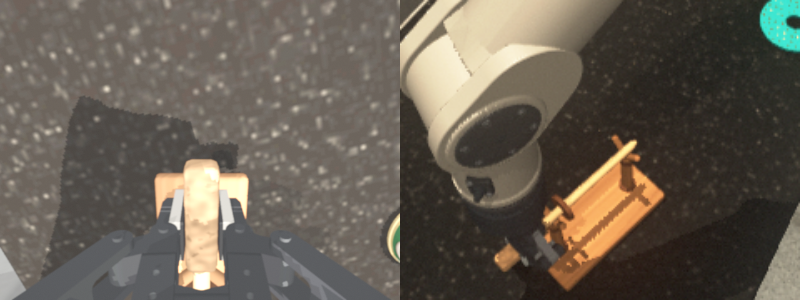

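The rod is gripped (opening 0.20 on the handle, 54 N). Now I lift it and check the targets for the transit.

{"method": "arm_command", "body": {
  "commands": [0,0,-0.004,0,0,0,0.1,0,0,-0.01,0,0,0,0.1,0,0,-0.02,0,0,0,0.1,0,0,-0.035,0,0,0,0.1,0,0,-0.05,0,0,0,0.1,0,0,-0.07,0,0,0,0.1,0,0,-0.09,0,0,0,0.1,0,0,-0.11,0,0,0,0.1]
}}

```text
t: 5.35
eef_pos: [0.4773, 0.2963, 0.1981]
tool_rot: [0.0, 0.793, 0.609, 0.001]
contact_force: [-0.4, 0.1, 0.6]
gripper_width: 0.201
grasp_force: 53.5
```

```bash
cat >> h.py <<'E'
RK=Rt(KY,30);DIR=-RK.as_matrix()[:,0];TZ=RK.as_matrix()[:,2]
def ins(x_low,up=0.): # tcp when the low bread's centre is at rod x = x_low ; up = offset square to rails
    return tcp(MID-(.024+x_low)*DIR-up*TZ,RK)
E
python3 - <<'E'
from h import *
from station import *
o=get_obs();print(o["t"],o["eef_pos"],o["grasp_force"],o["contact_force"])
a=ins(.195,.14);print(a,move(o,a,RK),ins(.195),ins(.08))
E
```

```text
5.35 [0.47726348 0.29626371 0.19807234] 53.515586256980896 [-0.38826843  0.12003225  0.6261911 ]
[ 0.46234762 -0.02848059  0.14628907] (array([-317.6,   69.5,   51.6]), array([ -5.83, -29.64, -21.98])) [ 0.47148446 -0.09788173  0.02504552] [ 0.48448394 -0.19662262  0.08254552]
```

{"method": "arm_command", "body": {
  "commands": [-0.025,0.005,0,-0.4,-2,-1.5,0.1,-0.06,0.013,0,-1,-5,-3.7,0.1,-0.1,0.022,0.005,-1.8,-9,-6.8,0.1,-0.14,0.03,0.01,-2.6,-13.2,-9.8,0.1,-0.18,0.04,0.02,-3.4,-17.3,-12.8,0.1,-0.22,0.05,0.03,-4.2,-21.4,-15.9,0.1,-0.26,0.06,0.04,-5,-25.4,-18.9,0.1,-0.295,0.066,0.048,-5.83,-29.64,-21.98,0.1]
}}

```text
t: 6.15
eef_pos: [0.4652, -0.0079, 0.149]
tool_rot: [0.196, 0.637, 0.726, -0.172]
contact_force: [-0.3, 0.4, -0.8]
gripper_width: 0.202
grasp_force: 53.5
```

```bash
python3 - <<'E'
from h import *
from station import *
o=get_obs();print(o["t"],o["eef_pos"],o["grasp_force"],o["q"],np.round(o["contact_force"],1))
print(move(o,ins(.195,.14),RK),move(o,ins(.195,0),RK))
E
```

```text
6.15 [ 0.46517407 -0.00791177  0.14903557] 53.48246097564697 [ 0.03936065  0.383281   -0.60177313  2.11433808  0.7885711   1.11306435
 -0.92996184] [-0.3  0.4 -0.8]
(array([-15.9,  -5.5,  12.4]), array([0.01, 0.19, 0.  ])) (array([-15.5,  -5.5, 152.4]), array([0.01, 0.19, 0.  ]))
```

{"method": "arm_command", "body": {
  "commands": [-0.008,-0.003,0.01,0,0.1,0,0.1,-0.0155,-0.0055,0.025,0,0.2,0,0.1,-0.0155,-0.0055,0.045,0,0.2,0,0.1,-0.0155,-0.0055,0.07,0,0.2,0,0.1,-0.0155,-0.0055,0.095,0,0.2,0,0.1,-0.0155,-0.0055,0.12,0,0.2,0,0.1,-0.0155,-0.0055,0.14,0,0.2,0,0.1,-0.0155,-0.0055,0.152,0,0.2,0,0.1]
}}

```text
t: 6.95
eef_pos: [0.4713, -0.0957, 0.0232]
tool_rot: [0.193, 0.638, 0.726, -0.169]
contact_force: [0.8, -0.6, -1.0]
gripper_width: 0.201
grasp_force: 53.5
```

```bash
python3 - <<'E'
from h import *
from station import *
o=get_obs();print(o["t"],o["eef_pos"],o["grasp_force"],o["q"],np.round(o["contact_force"],1))
print(move(o,ins(.195,0),RK))
L=[]
for n,(x,y,w,h) in(("scene",(320,170,120,180)),("side",(320,130,120,180))):
    r=read_camera(n);np.savez(f"pics/{n}4.npz",**r);L.append(cv2.resize(r["img"][y:y+h,x:x+w],(400,600),interpolation=cv2.INTER_CUBIC))
cv2.imwrite("pics/c4.png",np.hstack(L)[:,:,::-1])
E
```

```text
6.95 [ 0.47130876 -0.09572511  0.0232308 ] 53.4832227230072 [ 0.09698512  0.58944265 -0.45425428  2.20369265  1.09652356  0.88148255
 -1.10600514] [ 0.8 -0.6 -1. ]
(array([-2.8, -0.1, -0.5]), array([-0.08, -0.27, -0.11]))
```

View pics/c4.png

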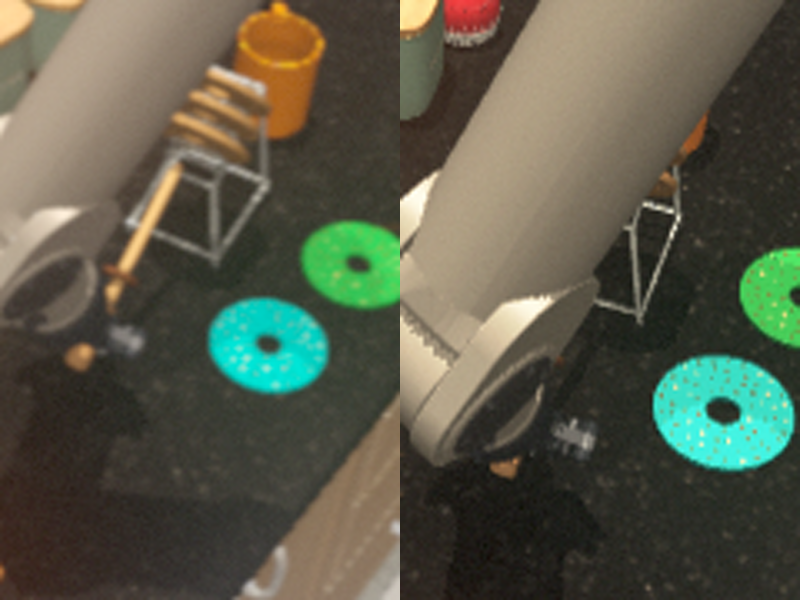

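In the scene crop the rod tip is at (176,170), full image (373,221), and the collar at (120,277). The breads are up-right of the tip, in line with it. I'll check the numbers.

```bash
python3 - <<'E'
from h import *
from station import *
o=get_obs();Rm=rot(o).as_matrix();org=o["eef_pos"]-.019*Rm[:,2]+.002*(-Rm[:,0]);d=-Rm[:,0]
r=load("scene4")
def pr(P):
    p=np.linalg.inv(r["pose"])@np.r_[P,1];q=r["camera_matrix"]@p[:3];return (q[:2]/q[2]).round(1)
print("pred tip",pr(org+.17*d),org+.17*d,"collar",pr(org+.055*d))
for k in(-1,0,1): print("hole",k,pr(MID+.024*k*DIR))
w=read_camera("wrist")["img"];cv2.imwrite("pics/w5.png",np.ascontiguousarray(w[:,:,::-1]))
E
```

```text
pred tip [373.9 218.2] [ 0.48880587 -0.23456891  0.12525143] collar [356.4 252.3]
hole -1 [377.5 210.4]
hole 0 [381.1 203.4]
hole 1 [384.7 196.4]
```

View pics/w5.png

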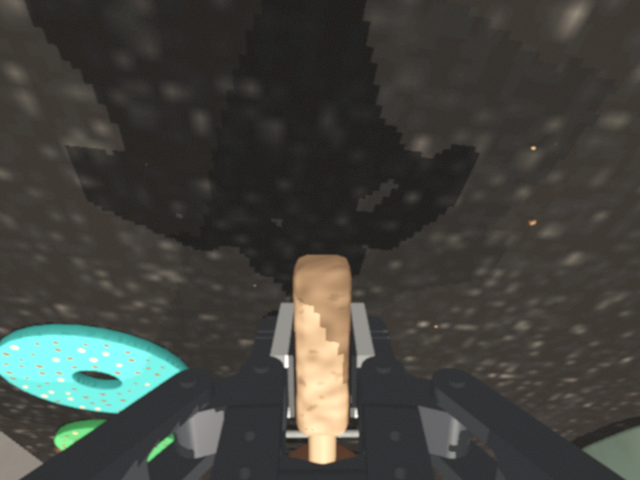

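{"method": "arm_command", "body": {
  "commands": [-0.003,0,-0.001,0,-0.25,0,0.1,-0.008,0,-0.0015,0,-0.27,0,0.1,-0.013,0,-0.0015,0,-0.27,0,0.1,-0.018,0,-0.0015,0,-0.27,0,0.1,-0.023,0,-0.0015,0,-0.27,0,0.1,-0.028,0,-0.0015,0,-0.27,0,0.1,-0.033,0,-0.0015,0,-0.27,0,0.1,-0.038,0,-0.0015,0,-0.27,0,0.1]
}}

```text
t: 7.9
eef_pos: [0.475, -0.1277, 0.0445]
tool_rot: [0.195, 0.637, 0.726, -0.172]
contact_force: [0.6, 0.3, -1.3]
gripper_width: 0.202
grasp_force: 53.5
```

```bash
python3 - <<'E'
from h import *
from station import *
o=get_obs();print(o["t"],np.round(o["contact_force"],2),np.round(o["torque"],3))
print(move(o,ins(.08,.001),RK))
r=read_camera("scene");np.savez("pics/s6.npz",**r)
cv2.imwrite("pics/c6.png",cv2.resize(r["img"][170:290,330:430],(500,600),interpolation=cv2.INTER_CUBIC)[:,:,::-1])
E
```

```text
7.9 [ 0.61  0.29 -1.29] [0.631 0.077 0.034]
(array([-79.3,   0.4,   0.9]), array([-0.06,  0.09,  0.02]))
```

View pics/c6.png

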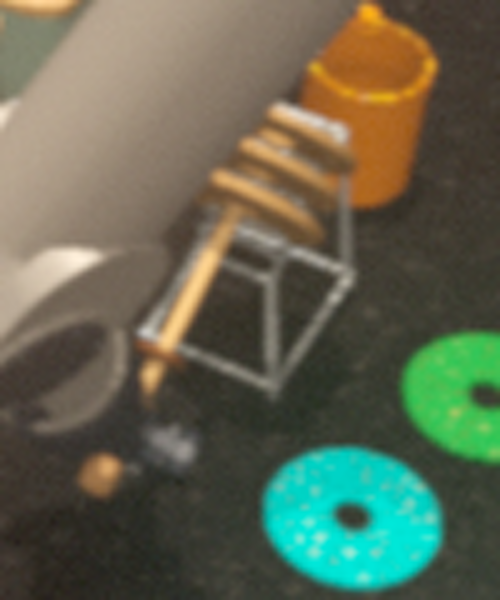

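The rod enters the low bread at crop (240,205), where its hole should be at (237,202). No contact force shows, so I keep pushing gently.

{"method": "arm_command", "body": {
  "commands": [-0.005,0,0,0,0,0,0.1,-0.01,0,0,0,0,0,0.1,-0.015,0,0,0,0,0,0.1,-0.02,0,0,0,0,0,0.1,-0.025,0,0,0,0,0,0.1,-0.03,0,0,0,0,0,0.1,-0.035,0,0,0,0,0,0.1,-0.04,0,0,0,0,0,0.1]
}}

```text
t: 8.75
eef_pos: [0.4795, -0.162, 0.0645]
tool_rot: [0.195, 0.637, 0.726, -0.172]
contact_force: [0.5, 0.3, 0.2]
gripper_width: 0.199
grasp_force: 53.5
```

```bash
python3 - <<'E'
from h import *
from station import *
o=get_obs();print(o["t"],np.round(o["contact_force"],2),np.round(o["torque"],3),o["q"].round(2))
print(move(o,ins(.08,.001),RK))
E
```

```text
8.75 [0.48 0.32 0.24] [0.6   0.132 0.03 ] [ 0.22  0.5  -0.43  2.19  1.07  0.86 -0.91]
(array([-39.3,   0.4,   0.9]), array([-0.06,  0.09,  0.03]))
```

{"method": "arm_command", "body": {
  "commands": [-0.005,0,0,0,0,0,0.1,-0.01,0,0,0,0,0,0.1,-0.015,0,0,0,0,0,0.1,-0.02,0,0,0,0,0,0.1,-0.025,0,0,0,0,0,0.1,-0.03,0,0,0,0,0,0.1,-0.035,0,0,0,0,0,0.1,-0.041,0,0,0,0,0,0.1]
}}

```text
t: 9.55
eef_pos: [0.4842, -0.1971, 0.0851]
tool_rot: [0.195, 0.637, 0.726, -0.172]
contact_force: [1.0, -0.5, -0.4]
gripper_width: 0.2
grasp_force: 53.5
```

```bash
python3 - <<'E'
from h import *
from station import *
o=get_obs();print(o["t"],np.round(o["contact_force"],2),np.round(o["torque"],3),o["q"].round(2))
print(move(o,ins(.08,.001),RK))
# rod tip beyond the breads? compare pixels with s6 along the line past the high hole
Rm=rot(o).as_matrix();org=o["eef_pos"]-.019*Rm[:,2];d=-Rm[:,0]
for n in("scene","side"):
    r=read_camera(n);np.savez(f"pics/{n}7.npz",**r);b=load(n+"0")
    for x in(.07,.09,.115,.14,.15,.16,.165,.175):
        p=np.linalg.inv(r["pose"])@np.r_[org+x*d,1];q=r["camera_matrix"]@p[:3];u,v=np.round(q[:2]/q[2]).astype(int);print(n,x,(u,v),r["img"][v,u],b["img"][v,u])
E
```

```text
9.55 [ 0.98 -0.5  -0.43] [0.619 0.034 0.036] [ 0.29  0.46 -0.42  2.17  1.05  0.85 -0.8 ]
(array([1.6, 0.3, 1. ]), array([-0.05,  0.08,  0.04]))
scene 0.07 (np.int64(376), np.int64(213)) [168 132  84] [120 106  88]
scene 0.09 (np.int64(379), np.int64(207)) [223 175 111] [213 167 105]
scene 0.115 (np.int64(383), np.int64(200)) [221 175 109] [213 168 109]
scene 0.14 (np.int64(387), np.int64(192)) [238 195 130] [222 199 168]
scene 0.15 (np.int64(388), np.int64(189)) [250 210 144] [71 58 48]
scene 0.16 (np.int64(390), np.int64(186)) [244 204 135] [96 61 41]
scene 0.165 (np.int64(390), np.int64(185)) [247 211 141] [92 64 47]
scene 0.175 (np.int64(392), np.int64(182)) [188 130  44] [180 121  31]
side 0.07 (np.int64(380), np.int64(183)) [45 44 38] [111  97  80]
side 0.09 (np.int64(383), np.int64(176)) [102  92  77] [235 177 106]
side 0.115 (np.int64(386), np.int64(166)) [88 81 68] [235 176 108]
side 0.14 (np.int64(389), np.int64(156)) [105  96  81] [240 183 111]
side 0.15 (np.int64(391), np.int64(153)) [106  97  79] [142  78  39]
side 0.16 (np.int64(392), np.int64(149)) [111 102  85] [127  68  34]
side 0.165 (np.int64(393), np.int64(147)) [116 104  87] [166  91  41]
side 0.175 (np.int64(394), np.int64(143)) [117 105  88] [138  74  31]
```

The pale rod now shows beyond the high bread (x 0.15 to 0.165, scene pixels (388..390,185..189)) with no force, so it is through all three. Now I lift slowly, square to the rails.

{"method": "arm_command", "body": {
  "commands": [0,0,-0.003,0,0,0,0.1,0,0,-0.006,0,0,0,0.1,0,0,-0.009,0,0,0,0.1,0,0,-0.012,0,0,0,0.1,0,0,-0.015,0,0,0,0.1,0,0,-0.019,0,0,0,0.1,0,0,-0.023,0,0,0,0.1,0,0,-0.027,0,0,0,0.1]
}}

```text
t: 10.45
eef_pos: [0.4824, -0.1831, 0.1086]
tool_rot: [0.195, 0.637, 0.726, -0.171]
contact_force: [-0.3, -0.5, -1.8]
gripper_width: 0.202
grasp_force: 53.4
```

{"method": "arm_command", "body": {
  "commands": [0,0,-0.004,0,0,0,0.1,0,0,-0.008,0,0,0,0.1,0,0,-0.012,0,0,0,0.1,0,0,-0.016,0,0,0,0.1,0,0,-0.02,0,0,0,0.1,0,0,-0.024,0,0,0,0.1,0,0,-0.028,0,0,0,0.1,0,0,-0.032,0,0,0,0.1]
}}

```text
t: 11.25
eef_pos: [0.4803, -0.1673, 0.1362]
tool_rot: [0.195, 0.637, 0.726, -0.172]
contact_force: [0.0, 0.2, -1.3]
gripper_width: 0.199
grasp_force: 53.4
```

```bash
python3 - <<'E'
from h import *
from station import *
o=get_obs();print(o["t"],o["eef_pos"],np.round(o["contact_force"],2),np.round(o["torque"],3))
for n,box in(("scene",(340,140,430,250)),("side",(340,100,430,220))):
    r=read_camera(n);np.savez(f"pics/{n}8.npz",**r)
E
```

```text
11.25 [ 0.48032404 -0.16730725  0.13621246] [ 0.05  0.16 -1.35] [0.716 0.087 0.01 ]
```

{"method": "arm_command", "body": {
  "commands": [-0.002,0,-0.004,0,0,0,0.1,-0.006,0,-0.01,0,0,0,0.1,-0.012,0,-0.02,0,0,0,0.1,-0.019,0,-0.033,0,0,0,0.1,-0.027,0,-0.047,0,0,0,0.1,-0.035,0,-0.06,0,0,0,0.1,-0.042,0,-0.072,0,0,0,0.1,-0.045,0,-0.078,0,0,0,0.1]
}}

```text
t: 12.15
eef_pos: [0.481, -0.1674, 0.2281]
tool_rot: [0.196, 0.637, 0.726, -0.171]
contact_force: [-0.3, -0.2, -0.8]
gripper_width: 0.197
grasp_force: 53.4
```

```bash
python3 - <<'E'
from h import *
from station import *
o=get_obs();print(o["t"],o["eef_pos"],np.round(o["contact_force"],2),np.round(o["torque"],3))
L=[]
for n,(x,y) in(("scene",(300,100)),("side",(300,60))):
    r=read_camera(n);np.savez(f"pics/{n}9.npz",**r);L.append(cv2.resize(r["img"][y:y+180,x:x+120],(400,600),interpolation=cv2.INTER_CUBIC))
cv2.imwrite("pics/c9.png",np.hstack(L)[:,:,::-1])
# brown disc pixels still at rack?
s=load("scene9")["img"];hsv=cv2.cvtColor(s,cv2.COLOR_RGB2HSV);m=cv2.inRange(hsv,(6,60,60),(22,200,255))
n,lab,st,ce=cv2.connectedComponentsWithStats(m[100:320,300:440]);print([(st[i].tolist(),ce[i].round()+[300,100]) for i in range(1,n) if st[i,4]>40])
G=np.array([.4776,.2963,.0864]);print(move(o,G+[0,0,.12],Rt(RY,15)),move(o,G+[0,0,.12],Rt(RY,0)))
E
```

```text
12.15 [ 0.48102215 -0.16735155  0.22808728] [-0.33 -0.19 -0.79] [0.726 0.062 0.056]
[([0, 47, 140, 173, 8846], array([344., 218.])), ([115, 187, 25, 33, 423], array([431., 309.]))]
(array([ 408.9,   56.9, -212.1]), array([ 8.84, 14.91, 21.06])) (array([ 408.9,   56.9, -212.1]), array([ 6.06, 29.71, 22.23]))
```

```bash
python3 - <<'E'
from h import *
for n,y0,y1 in(("scene0",176,240),("scene9",130,240)):
    r=load(n);h=cv2.cvtColor(r["img"],cv2.COLOR_RGB2HSV)
    wood=cv2.inRange(h,(9,70,90),(22,185,255));mug=cv2.inRange(h,(5,186,60),(22,255,255));gr=cv2.inRange(h,(0,0,110),(180,60,255))
    print(n)
    for y in range(y0,y1,2): print(y,"".join("M" if mug[y,x] else "b" if wood[y,x] else "-" if gr[y,x] else "." for x in range(345,420)))
E
```

```text
scene0
176 .......bb-------.b.............................bbMMMMMMMMMMMMMMMMMMbb......
178 ....b.........................................bMMMMMMMMMMMMMMMMMMMMMMMb....
180 -...b........................................bMMMMMMMMMMMMMMMMMMMMMMMMMb...
182 ...b..........................................bMMMMMMMMMMMMMMMMMMMMMMMMMb..
184 ..............................................bMMMMMMMMMMMMMMMMMMMMMMMMMb..
186 .............................................bbMMMMMMMMMMMMMMMMMMMMMMMMb...
188 b.......................bbbbbbbbbbbbb........bMMMMMMMMMMMMMMMMMMMMMMMMb....
190 ........................bbbbbbbbbbbbbb.----.bbMMMMMMMMMMMMMMMMMMMMMMMbb....
192 .........................bbbbbbbbbbbbbbbbb.---bbbbMMMMMMMMMMMMMMMMMMMb.....
194 ......................bbbbbbbbbbbbbbbbbbbbbbbb-----bbbbMMMMMMMMMMMMMMb.....
196 ....................bbbbbbbbbbbbbbbbbbbbbbbbbbbbbbb---bbMMMMMMMMMMMMb......
198 .....................bbbbbbbbbbbbbbbbbbbbbbbbbbbbbbbbbbbMMMMMMMMMMMMb......
200 .......................bbbbbbbbbbbbbbbbbb..bbbbbbbbbbbbbMMMMMMMMMMMb.......
202 .................bbbbbbbbbbbbbbbbbbbbbbbbbbbbbbbb
[... 5173 characters left out ...]
.......----.-------......--....---------....................
224 ....................----........---------..........-----...................
226 ...................----..............---............----...................
228 ..................---.................--...........---.....................
230 .................---..................--..........---......................
232 ...............----...................--.........--........................
234 ..............----....................--.......---.........................
236 ............-----.....................--.....----..........................
238 ...............-------................--.....--............................
```

The rack is empty and all the brown is now higher up, on the rod. I carry it back tip-up, with a gentle start.

{"method": "arm_command", "body": {
  "commands": [0.006,0.001,-0.003,0.1,0.2,0.3,0.1,0.018,0.002,-0.01,0.4,0.6,0.9,0.1,0.036,0.005,-0.019,0.8,1.3,1.9,0.1,0.06,0.008,-0.031,1.3,2.2,3.1,0.1,0.088,0.012,-0.046,1.9,3.2,4.5,0.1,0.12,0.017,-0.062,2.6,4.4,6.2,0.1,0.152,0.021,-0.079,3.3,5.5,7.8,0.1,0.184,0.026,-0.095,4,6.7,9.5,0.1]
}}

```text
t: 13.05
eef_pos: [0.4785, 0.044, 0.2153]
tool_rot: [0.142, 0.71, 0.675, -0.143]
contact_force: [1.5, -0.3, -0.9]
gripper_width: 0.203
grasp_force: 53.4
```

```bash
python3 - <<'E'
from h import *
from station import *
o=get_obs();print(o["t"],o["eef_pos"],np.round(o["torque"],3),o["q"].round(2),o["gripper_width"])
G=np.array([.4776,.2963,.0864]);print(move(o,G+[0,0,.12],Rt(RY,15)))
E
```

```text
13.05 [0.47847659 0.04395579 0.21534237] [ 0.574 -0.037  0.014] [ 0.07  0.32 -0.64  1.95  0.56  1.23 -0.89] 0.20301810895105982
(array([235. , -13.3, -91.4]), array([ 4.62,  8.16, 11.63]))
```

{"method": "arm_command", "body": {
  "commands": [0.032,-0.002,-0.012,0.6,1.1,1.6,0.1,0.066,-0.004,-0.026,1.3,2.3,3.3,0.1,0.102,-0.006,-0.04,2,3.5,5,0.1,0.138,-0.008,-0.054,2.7,4.8,6.8,0.1,0.172,-0.01,-0.067,3.4,6,8.5,0.1,0.202,-0.0115,-0.079,4,7,10,0.1,0.223,-0.0125,-0.087,4.4,7.8,11,0.1,0.235,-0.0133,-0.0914,4.62,8.16,11.63,0.1]
}}

```text
t: 13.85
eef_pos: [0.4769, 0.2965, 0.206]
tool_rot: [0.079, 0.787, 0.603, -0.104]
contact_force: [-0.2, 0.5, -1.2]
gripper_width: 0.201
grasp_force: 53.4
```

{"method": "arm_command", "body": {
  "commands": [0,0,0,0,0,0,0.1,0,0,0,0,0,0,0.1,0,0,0,0,0,0,0.1,0,0,0,0,0,0,0.1,0,0,0,0,0,0,0.1,0,0,0,0,0,0,0.1]
}}

```text
t: 14.45
eef_pos: [0.4785, 0.293, 0.2068]
tool_rot: [0.08, 0.788, 0.601, -0.104]
contact_force: [-0.3, -0.0, -1.3]
gripper_width: 0.199
grasp_force: 53.4
```

```bash
python3 - <<'E'
from h import *
from station import *
o=get_obs();print(o["t"],o["eef_pos"],np.round(o["torque"],3),o["q"].round(2),o["gripper_width"])
G=np.array([.4776,.2963,.0864]);a=G+[0,0,.06];print(move(o,G+[0,0,.12],Rt(RY,15)),move(o,G+[0,0,.045],Rt(RY,5)),rot(o).as_matrix().round(3).tolist())
Rm=rot(o).as_matrix();org=o["eef_pos"]-.019*Rm[:,2];d=-Rm[:,0]
L=[]
for n in("scene","side"):
    r=read_camera(n);np.savez(f"pics/{n}10.npz",**r)
    p=np.linalg.inv(r["pose"])@np.r_[org+.09*d,1];q=r["camera_matrix"]@p[:3];u,v=(q[:2]/q[2]).astype(int);print(n,u,v)
    h=cv2.cvtColor(r["img"],cv2.COLOR_RGB2HSV);w=cv2.inRange(h,(6,60,60),(25,200,255))
    if n=="scene":
        for y in range(v-50,v+50,2): print(y,"".join("b" if w[y,x] else "." for x in range(u-60,u+60,2)))
E
```

```text
14.45 [0.47845175 0.29302166 0.20682712] [ 0.428 -0.099  0.074] [-0.25  0.52 -0.68  1.68  0.43  1.33 -1.34] 0.1986439867656683
(array([ 2.9, -1.7, -0.4]), array([ 0.1 ,  0.05, -0.04])) (array([22.4, -1.8, 72.1]), array([ 0.11, 10.05, -0.03])) [[0.256, 0.964, -0.067], [0.931, -0.264, -0.251], [-0.26, 0.002, -0.966]]
scene 277 294
244 bbbbbbbbbbb...bbbbbbbbbbbbbbbbbbbbbbbbbbbbbbbbbbbbbbb...bb..
246 bb.bbbbbbbb...bbbbbbbbbbbbbbbbbbbbbbbbbbbbbbbbbbbbbbb.bb....
248 bbbbbbbbbbbbbbbbbbbbbbbbbbbbbbbbbbbbbbbbbbbbbbbbbbbbb.....b.
250 bbbb.b.bbbbbbbbbbbbbbbbbbbbbbbbbbbbbbbbbbbbbbbbbbbbbbb......
252 bbbbbb.bb.bbbbbbbbbbbbbbbbbbbbbbbbbbbb.bbbbbbbbbbbb.bbbb..b.
254 b.bb.bbbbbbbbbbbbbbbbbbbbbbbbbbbbbbbbbbbbbbbbbbbbbbbbbb.b.bb
256 bbbbbb.bbbbbbbbbb.bbbbbbbbbbbbbbbbbbbbbbbbbbbbbbb.b.bb..b...
258 bbbbbbbbbbbbb.....bbbbbbbbbbbbbbbbbbbbbbbbbbbbb.bb.bbbbb.bbb
260 bbbbbbbbbbbbb....bbbbbbbbbbbbbbbbbbbbbbbbbbbbbbbbbb.bbb...bb
262 bbbbbbbbbbbbb...bbbbbbbbbbbbbbbbbbbbbbbbbbbbbbbbbbbbbbb.b...
264 bbbbbbbbbbbbbbbbbbbbbbbbbbbbbbbbbbbbbbbbbbbbbbbbbbbbbbbb..b.
266 bbbbbbbbbbbbbbbbb.bbbbbbbbbbbbbbbbbbbbbbbbbbbbbbbb
[... 1793 characters left out ...]
bbbbbbbbbbbbbbbbbbbbbbbbbbbbbbbbbbbbb
324 bbbbbbbbbbb......bbbbbbbbbbbbbbbbbbbbbbbbbbbbbbbbbbbbbbbbbbb
326 bbbbbbbbbbbb.....bbbbbbbbbbbbbbbbbbbbbbbbbbbbbbbbbbbbbbbbbbb
328 bbbbbbbbbbbb....bbbbbbbbbbbbbbbbbbbbbbbbbbbbbbbbbbbbbbbbbbbb
330 bbbbbbbbbbbbbb.bbbbbbbbbbbbbbbbbbbbbbbbbbbbbbbbbbbbbbbbbbbbb
332 bbbbbbbbbbbbbbbbbbbbbbbbbbbbbbbbbbbbbbbbbbbbbbbbbbbbbbbbbbbb
334 bbbbbbbbbbbbbbbbbbbbbbbbbbbbbbbbbbbbbbbbbbbbbbbbbbbbbbbbbbbb
336 bbbbbbbbbbbbbbbbbbbbbbbbbbbbbbbbbbbbbbbbbbbbbbbbbbbbbbbbbbbb
338 b.bbbbbbbbbbbbbbbbbbbbbbbbbbbbbbbbbbbbbbbbbbbbbbbbbbbbbbbbbb
340 bb.bbbbbbbbbbbbbbbbbbbbbbbbbbbbbbbbbbbbbbbbbbbbbbbbbbbbbbbbb
342 bbbbbbbbbbbbbbbbbbbbbbbbbbbbbbbbbbbbbbbbbbbbbbbbbbbbbbbbbbb.
side 283 315
```

{"method": "arm_command", "body": {
  "commands": [0.003,-0.001,0.008,0,1.2,0,0.1,0.006,-0.0018,0.017,0.1,2.5,0,0.1,0.009,-0.0018,0.027,0.1,3.8,0,0.1,0.012,-0.0018,0.037,0.1,5.1,0,0.1,0.015,-0.0018,0.047,0.1,6.4,0,0.1,0.018,-0.0018,0.057,0.1,7.7,0,0.1,0.02,-0.0018,0.066,0.1,9,0,0.1,0.0215,-0.0018,0.072,0.1,10,0,0.1]
}}

```text
t: 15.35
eef_pos: [0.4771, 0.2954, 0.1309]
tool_rot: [0.027, 0.794, 0.606, -0.035]
contact_force: [0.8, -1.1, -0.7]
gripper_width: 0.197
grasp_force: 53.4
```

```bash
python3 - <<'E'
from h import *
from station import *
o=get_obs();print(o["t"],o["eef_pos"],np.round(o["torque"],3),np.round(o["contact_force"],1))
G=np.array([.478,.295,.0864]);print(move(o,G+[0,0,.012],Rt(RY,1)),move(o,G,Rt(RY,0)))
L=[];
for n in("scene","side"):
    r=read_camera(n);np.savez(f"pics/{n}11.npz",**r)
    u,v=(230,290) if n=="scene" else (230,300);L.append(cv2.resize(r["img"][v:v+90,u:u+120],(400,300),interpolation=cv2.INTER_CUBIC))
cv2.imwrite("pics/c11.png",np.hstack(L)[:,:,::-1])
E
```

```text
15.35 [0.47705037 0.29544576 0.13093638] [ 0.209 -0.071  0.014] [ 0.8 -1.1 -0.7]
(array([ 2.7,  1. , 32.4]), array([-0.03,  4.04, -0.01])) (array([ 3.7,  1.1, 44.4]), array([-0.03,  5.04, -0.01]))
```

View pics/c11.png

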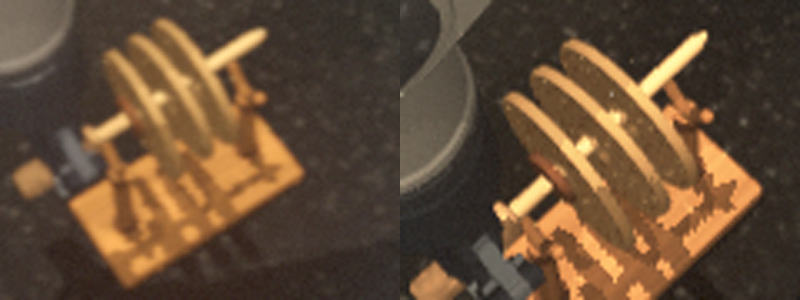

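All three breads hang on the rod. The low one is near the collar, and the high one is well short of the tip fork. Now I lower and level it.

{"method": "arm_command", "body": {
  "commands": [0.0005,0.0002,0.005,0,0.6,0,0.1,0.001,0.0005,0.011,0,1.3,0,0.1,0.002,0.001,0.018,0,2.2,0,0.1,0.0025,0.001,0.025,0,3.1,0,0.1,0.0027,0.001,0.03,0,3.8,0,0.1,0.003,0.001,0.034,0,4.3,0,0.1,0.0033,0.001,0.037,0,4.7,0,0.1,0.0035,0.001,0.04,0,5,0,0.1]
}}

```text
t: 16.25
eef_pos: [0.4782, 0.2957, 0.0913]
tool_rot: [0.0, 0.795, 0.607, -0.0]
contact_force: [-0.7, -0.5, -0.9]
gripper_width: 0.2
grasp_force: 53.4
```

```bash
python3 - <<'E'
from h import *
from station import *
o=get_obs();print(o["t"],o["eef_pos"],np.round(o["torque"],3),np.round(o["contact_force"],1))
G=np.array([.478,.295,.0864]);print(move(o,G,Rt(RY,0)))
E
```

```text
16.25 [0.47824804 0.29572856 0.0912691 ] [ 0.085 -0.051 -0.037] [-0.7 -0.5 -0.9]
(array([-0.8, -0. ,  4.9]), array([-0.  ,  0.01,  0.  ]))
```

{"method": "arm_command", "body": {
  "commands": [0,0,0.001,0,0,0,0.1,0,0,0.002,0,0,0,0.1,0,0,0.003,0,0,0,0.1,0,0,0.004,0,0,0,0.1,0,0,0.0045,0,0,0,0.1,0,0,0.0045,0,0,0,0.1]
}}

```text
t: 16.85
eef_pos: [0.4781, 0.2958, 0.087]
tool_rot: [0.0, 0.795, 0.607, -0.0]
contact_force: [-1.2, -0.2, -0.9]
gripper_width: 0.198
grasp_force: 53.5
```

{"method": "arm_command", "body": {
  "commands": [0,0,0,0,0,0,0.22,0,0,0,0,0,0,0.24,0,0,0,0,0,0,0.28,0,0,0,0,0,0,0.35,0,0,0,0,0,0,0.5,0,0,0,0,0,0,0.7,0,0,0,0,0,0,0.7,0,0,0,0,0,0,0.7],
  "force": 20
}}

```text
t: 17.65
eef_pos: [0.4782, 0.2956, 0.0869]
tool_rot: [0.0, 0.795, 0.607, -0.0]
contact_force: [0.4, -0.1, 0.0]
gripper_width: 0.7
grasp_force: 0.0
```

```bash
python3 - <<'E'
from h import *
from station import *
o=get_obs();print(o["t"],o["eef_pos"],np.round(o["torque"],3),np.round(o["contact_force"],1),o["gripper_width"],o["grasp_force"])
E
```

```text
17.65 [0.47817991 0.29561917 0.08689528] [ 0.015 -0.     0.002] [ 0.4 -0.1  0. ] 0.6998294101979684 0.0
```

Released. Retreat straight up, then away sideways and back.

{"method": "arm_command", "body": {
  "commands": [0,0,-0.01,0,0,0,0.7,0,0,-0.025,0,0,0,0.7,0,0,-0.05,0,0,0,0.7,0,0,-0.08,0,0,0,0.7,0,0,-0.11,0,0,0,0.7,0,0,-0.145,0,0,0,0.7,0,0,-0.18,0,0,0,0.7,0,0,-0.2,0,0,0,0.7]
}}

```text
t: 18.45
eef_pos: [0.4786, 0.297, 0.2915]
tool_rot: [0.0, 0.795, 0.607, 0.002]
contact_force: [1.0, -1.1, -0.1]
gripper_width: 0.7
grasp_force: 0.0
```

{"method": "arm_command", "body": {
  "commands": [-0.03,0,-0.02,0,0,0,0.7,-0.075,0,-0.04,0,0,0,0.7,-0.12,0,-0.05,0,0,0,0.7,-0.165,0,-0.05,0,0,0,0.7,-0.21,0,-0.05,0,0,0,0.7,-0.25,0.02,-0.05,0,0,0,0.7,-0.29,0.04,-0.05,0,0,0,0.7,-0.32,0.06,-0.05,0,0,0,0.7]
}}

```text
t: 19.25
eef_pos: [0.4513, -0.031, 0.3388]
tool_rot: [0.001, 0.795, 0.606, 0.0]
contact_force: [0.0, -1.0, 0.2]
gripper_width: 0.702
grasp_force: 0.0
```

```bash
python3 - <<'E'
from h import *
from station import *
o=get_obs();print(o["t"],o["eef_pos"])
for n,(u,v,w,h) in(("scene",(230,290,100,90)),("side",(230,300,120,110))):
    r=read_camera(n);np.savez(f"pics/{n}12.npz",**r);a=load(n+"0");b=load(n+"11")
    hs=cv2.cvtColor(r["img"],cv2.COLOR_RGB2HSV)
    def pr(P):
        p=np.linalg.inv(r["pose"])@np.r_[P,1];q=r["camera_matrix"]@p[:3];return np.round(q[:2]/q[2]).astype(int)
    d=np.array([np.cos(np.radians(RY)),np.sin(np.radians(RY)),0])
    print(n)
    for x in(-.033,-.01,.02,.048,.055,.145,.153,.16,.166,.172):
        c,e=pr(ROD+x*d);print(x,(c,e),r["img"][e,c],a["img"][e,c])
    if n=="scene":
        wd=cv2.inRange(hs,(6,60,110),(25,220,255));g=cv2.cvtColor(r["img"],cv2.COLOR_RGB2GRAY)
        for y in range(v,v+h,2): print(y,"".join("#" if g[y,x]>165 else "+" if g[y,x]>120 else "-" if g[y,x]>75 else "." for x in range(u,u+w)))
E
```

```text
19.25 [ 0.45131842 -0.03102089  0.33879786]
scene
-0.033 (np.int64(239), np.int64(353)) [240 188 118] [238 186 117]
-0.01 (np.int64(247), np.int64(348)) [232 180 114] [226 174 109]
0.02 (np.int64(258), np.int64(342)) [248 197 127] [245 193 126]
0.048 (np.int64(268), np.int64(336)) [243 201 131] [236 194 124]
0.055 (np.int64(270), np.int64(335)) [191 146  88] [161 114  64]
0.145 (np.int64(301), np.int64(317)) [250 208 137] [245 203 132]
0.153 (np.int64(304), np.int64(315)) [253 212 141] [248 206 135]
0.16 (np.int64(306), np.int64(314)) [248 207 137] [243 201 129]
0.166 (np.int64(308), np.int64(313)) [229 186 124] [219 175 111]
0.172 (np.int64(310), np.int64(311)) [86 65 50] [79 60 49]
290 ###################+---..........................--.................................................
292 #################+-----.............................................................................
294 ##############++-------.............................................................................
296 #########+++----------..................................................................
[... 4265 characters left out ...]
....................................................
side
-0.033 (np.int64(240), np.int64(398)) [243 183 114] [243 183 113]
-0.01 (np.int64(250), np.int64(388)) [241 181 112] [238 175 110]
0.02 (np.int64(263), np.int64(377)) [252 213 130] [251 208 127]
0.048 (np.int64(275), np.int64(366)) [254 238 155] [253 232 147]
0.055 (np.int64(278), np.int64(364)) [135  80  51] [143  84  50]
0.145 (np.int64(313), np.int64(332)) [254 234 150] [253 230 145]
0.153 (np.int64(316), np.int64(330)) [254 230 146] [252 222 138]
0.16 (np.int64(319), np.int64(327)) [254 227 144] [253 223 139]
0.166 (np.int64(321), np.int64(325)) [253 222 137] [251 212 130]
0.172 (np.int64(323), np.int64(323)) [42 38 29] [41 32 28]
```

The rod matches its original pixels in both views, and three bread edges show between the forks. The arm is clear, so I hand the job in.

```bash
python3 -c "
from station import hand_in;print(hand_in())"
```

```text
the job is handed in; nothing more can be done
None
```

The rod is back in both forks of its stand with the three breads hanging between them; the arm touched none of the bystanders as far as forces and pictures show, and the job was handed in at about 19 s of the 67 s allowed.

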